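# Restack the knife cases on their dock

### The job

The red knife case was put on the blue one out of turn and the wrong way round, so it is not locked. Restack the cases on the grey dock with blue at the bottom, yellow in the middle and red on top, all latch ends the same way and each case fully down over the lugs below it. Set the cases down without dropping them (the cork mat is a clear place to put one for the moment), and leave everything else on the bench as it is.

Things in the scene. Friction and masses are not known exactly. Their poses are not given: they have to be found in the camera images.
- dock: Grey plate fixed to the bench, 176 x 86 x 8 mm. Origin: centre of its underside; +x is the latch end. Its two lugs, like those on every case lid, are centred 50 mm to +x and 22 mm to -x of the origin, each 20 (x) x 44 mm at the foot tapering to 12 x 36 mm, 10 mm high. Blue sits locked on it, its underside 8 mm above the bench.
- blue_case: Blue closed knife case, 150 x 60 x 50 mm (x, y, z without lugs). Origin: centre of its underside; +x to the end with black latch and black lid strip. Lugs as on the dock; the underside has two recesses at the same places, 23 x 47 mm, 12 mm deep: it locks only with latch ends the same way, underside then flush on the lid below. Loose, 0.7 kg; starts locked on the dock.
- yellow_case: Yellow closed knife case, 150 x 60 x 45 mm (x, y, z without lugs). Origin: centre of its underside; +x to the end with black latch and black lid strip. Same lugs and recesses as the blue case. Loose, about 0.5 kg; starts flat on the bench.
- red_case: Red closed knife case, 150 x 60 x 40 mm (x, y, z without lugs). Origin: centre of its underside; +x to the end with black latch and black lid strip. Same lugs and recesses as the blue case. Loose, about 0.4 kg; starts resting on top of the blue case's lugs, its latch end turned about half a turn away from blue's, its underside 10 mm above blue's lid.
- mat: Round cork mat, 190 mm across, 3 mm thick, fixed to the bench and clear at the start. Origin: its centre on the bench.
- bottle: White bottle with orange cap, 56 mm across, 150 mm tall, standing; origin at the centre of its base. Not to be disturbed.
- can: Can with a green band, 72 mm across, 100 mm tall, standing; origin at the centre of its base. Not to be disturbed.
- knife_stack: Stack of four steel moulding knives, 74 x 46 x 24 mm; origin at the centre of its underside. Not to be disturbed.
- profile_block: Light wooden block with a rounded top, 70 x 45 x 45 mm, lying close to the hinge (-x) end of the dock; origin at the centre of its underside. Not to be disturbed.
- green_case: Green closed knife case, 150 x 60 x 45 mm (x, y, z without lugs). Origin: centre of its underside; +x to the end with black latch and black lid strip. Same make as the others, but not part of this stack. Not to be disturbed.
- moulding: Length of brown wooden moulding, 150 (x) x 50 x 34 mm; origin at the centre of its underside. Not to be disturbed.
- wrench: Open-ended wrench lying flat, 170 mm long along x. Not to be disturbed.

How it is judged:
On the way:
1. the yellow case is locked down on the blue one (horizontal distance between yellow_case and blue_case below 0.006 m and z of yellow_case in the frame of blue_case between 0.047 and 0.053 m and angle between the x axis of yellow_case and the x axis of blue_case, either way round below 0.07 rad and angle between yellow_case's own z axis and vertical below 0.05 rad), for 0.2 s.
At the end, for the whole second after the job is handed in: Blue is locked on the dock, yellow on blue and red on yellow: each within 6 mm of centre, within 3 mm of flush, within 0.07 rad of the one below in heading and upright within 0.05 rad, all at rest (all of step 1 and horizontal distance between blue_case and dock below 0.006 m and z of blue_case in the frame of dock between 0.005 and 0.011 m and angle between the x axis of blue_case and the x axis of dock, either way round below 0.07 rad and angle between each of blue_case, red_case's own z axis and vertical below 0.05 rad and horizontal distance between red_case and yellow_case below 0.006 m and z of red_case in the frame of yellow_case between 0.042 and 0.048 m and angle between the x axis of red_case and the x axis of yellow_case, either way round below 0.07 rad and linear speed of each of blue_case, yellow_case, red_case below 0.03 m/s); the robot touches nothing.
It fails at once if a case is dropped (falls free at over 0.6 m/s, about 18 mm) ((linear speed of blue_case above 0.6 m/s and contact force between the fingers and blue_case below 0.3 N) or (linear speed of yellow_case above 0.6 m/s and contact force between the fingers and yellow_case below 0.3 N) or (linear speed of red_case above 0.6 m/s and contact force between the fingers and red_case below 0.3 N)).
It fails at once if a bystander is moved by more than 25 mm (distance of any of bottle, can, knife_stack, profile_block, green_case, moulding, wrench from where it was at the start of the episode above 0.025 m).
It fails at once if the bottle or the can is knocked over (angle between any of bottle, can's own z axis and vertical above 0.4 rad).
It also fails if it takes over 72 s, if anything falls off the work surface, if the arm or the gripper's body presses on something with over 40 N, if the wrist force passes 120 N, or if a joint passes its speed limit or range.

### The arm

A 7-joint arm with a two-finger parallel gripper is mounted at the origin on the work surface. World frame = base frame: x ahead of the robot, y to its left, z up, the work surface at z = 0. Lengths are in m, angles in rad, forces in N, time in s.
With the tool pointing down it reaches from about 0.4 to 0.85 m from the base axis. Payload 10.4 kg.
Tool frame: the origin (TCP) lies midway between the tips of the shut fingers; the grasp point (between the pads) lies 19 mm behind it (manip.grasp_offset is the distance from the TCP to the grasp point, in m); z points along the fingers, y is the line along which they close (so a half turn about z gives the same grasp; the last joint's range is limited). The gripper opens to 85 mm and grips with 20 to 120 N. Pads are 22 mm wide; open, the fingers measure 114 mm over their backs; the gripper's body (76 mm by 85 mm) begins 54 mm behind the grasp point. The pads swing forward as they close: fully open they stand 13 mm farther back than shut.
Start: joints at [-1.287, 0.332, -0.065, 1.46, 0.022, 1.35, -0.088], TCP at [0.189, 0.596, 0.231] pointing down, gripper open.
Joint ranges: [-2.6, 2.6], [-0.5, 2.12], [-1.47, 1.34], [0.16, 2.42], [-1.27, 4.41], [0.06, 2.06], [-2.6, 2.6]. Speed limits (rad/s): [2.22, 2.22, 2.79, 2.79, 3.14, 3.14, 3.14].

### API

Orientations are given as a unit quaternion [x, y, z, w].
In Python, from workcell import manip, viewer gives the robot as it stands (manip), with the cameras (viewer).
- The arm moves only by the shell command python3 jog.py FILE [FORCE], which reads ROWS from the file FILE. ROWS is 1 to 20 rows, parted by semicolons, with the numbers parted by spaces; each row has 7 numbers: a rotation vector rx, ry, rz in shares of pi rad (1.0 is pi rad), then dx, dy, dz in a scale on which 1.0 is 0.8 m, then the opening from 0.0 (shut) to 1.0 (fully open); each row is the pose to reach, as a shift and turn from the pose commanded when the command began, along the tool's axes at that moment; what a row does not reach only later rows make up. A row lasts 1/8 s, in which the tool goes at most 0.0625 m and 0.188 rad, less where a joint would pass 70% of its speed; a pose out of reach is approached as far as the arm can. The fingers move at their own pace and stop on an object; FORCE is the grip in N (left out, the last holds). Time passes only in rows, so rows that do not move let the fingers close. It prints the time, the measured TCP pose, the force, the opening and the grip force at its end. No shift or turn number may pass 1 either way. Input that does not fit is refused with a message, and nothing moves.
- manip.get_obs(): the state, without advancing time (a new reading comes with each control period).
- viewer.camera(name): name is "scene" or "top" or "wrist"; returns the picture (480x640x3 uint8, blue, green, red); there is no depth.
- viewer.calibration(name): a dict with "fx", "fy", "cx", "cy" (pixels), "world_from_camera" (4x4, takes a point from camera to world coordinates); the wrist camera has in their place "tool_from_camera" (4x4, takes a point from camera to tool coordinates, whose origin is the TCP and whose axes are the flange's). Camera axes: x right, y up, looking along -z (the intrinsics and any distortion apply to the point x, -y, -z); pixel columns grow to the right and rows downward; lengths in m; the calibration is good to about 2 mm. A picture is of the moment at which its call begins: read the wrist's pose just before it. calibration takes no time and is no camera call.
- manip.hand_in(): hands the job in; it is judged then, once.
The state is a dict: "clock": time; "joint_pos": joint angles; "joint_velocities": joint speeds; "tau": joint torques, N m; "position": TCP position; "ee_rot": TCP orientation; "ft_force": force on the tool from outside, world axes, zero at the start; "torque": the same for the moment, N m; "grip_width": opening from 0.0 (shut) to 1.0 (fully open); "grasp_force": force on a finger pad.
Only numpy, scipy, OpenCV 4.12 (cv2) and the standard library are available. Lean on these libraries where they do the work, as an engineer would, in place of code of your own. Each camera call takes 0.05 s, during which the arm holds its last target. There are 200 camera calls.

## Working session

There is one attempt and no reset: what is moved stays moved. The work goes in short steps, Python scripts to look and compute and a shell command to move; the robot and the scene stay as the last step left them, time stands still between calls to the robot, and variables do not carry over. Pictures are saved under pics/ and viewed, at most 10 in all, crops included, and the job is handed in when it is done.

```bash
ls; mkdir -p pics
python3 - <<'E'
from workcell import manip, viewer
import cv2,numpy as np
for n in("top","scene"):
    cv2.imwrite(f"pics/{n}0.png",viewer.camera(n)); c=viewer.calibration(n); print(n,c)
print(viewer.calibration("wrist")); print(manip.get_obs())
E
```

```text
jog.py
pics
workcell.py
top {'fx': 468.84115588571973, 'fy': 468.84115588571973, 'cx': 327.7474613017463, 'cy': 235.82559677396708, 'world_from_camera': array([[-0.02995149,  0.98994333, -0.13825742,  0.43807195],
       [-0.99935461, -0.03240197, -0.01550703, -0.03178422],
       [-0.0198309 ,  0.13770373,  0.99027492,  1.25421593],
       [ 0.        ,  0.        ,  0.        ,  1.        ]])}
scene {'fx': 509.3074684696668, 'fy': 509.3074684696668, 'cx': 320.5897451050127, 'cy': 238.47818526568503, 'world_from_camera': array([[ 0.40006745, -0.69894326,  0.59281056,  1.23645427],
       [ 0.91632517,  0.2929456 , -0.27300378, -0.29803457],
       [ 0.01715291,  0.65242716,  0.7576573 ,  0.88104014],
       [ 0.        ,  0.        ,  0.        ,  1.        ]])}
{'fx': 365.0354165089527, 'fy': 365.0354165089527, 'cx': 321.16756517465086, 'cy': 233.98974996745957, 'tool_from_camera': array([[-4.87310347e-04,  9.58017025e-01,  2.86710904e-01,
         7.41796654e-02],
       [ 9.99999839e-01,  3.83356595e-04,  4.18707913e-04,
        -1.08201611e-03],
       [ 2.91216793e-04,  2.86711
[... 185 characters left out ...]
,  0.33279122, -0.06470811,  1.46084665,  0.02159668,
        1.34989245, -0.08850276]), 'joint_velocities': array([ 9.83202644e-04, -2.30732322e-05, -4.16618362e-04, -1.79950683e-03,
       -2.52102160e-04, -1.24823552e-03, -8.91110716e-04]), 'tau': array([ 3.49655631e-03, -6.26751494e+01,  4.99976857e-02, -3.92423344e+01,
        1.62783335e-02,  7.02131903e-03,  3.08314884e-05]), 'position': array([0.18863988, 0.59550742, 0.23061151]), 'ee_rot': array([ 1.52776318e-01,  9.88260599e-01, -6.17217877e-04, -7.01195787e-05]), 'ft_force': array([-0.23786678,  0.44328635,  0.38803118]), 'torque': array([-0.02714469, -0.01494143, -0.01714759]), 'grasp_force': 0.0, 'grip_width': 1.001035123693146}
```

View pics/top0.png

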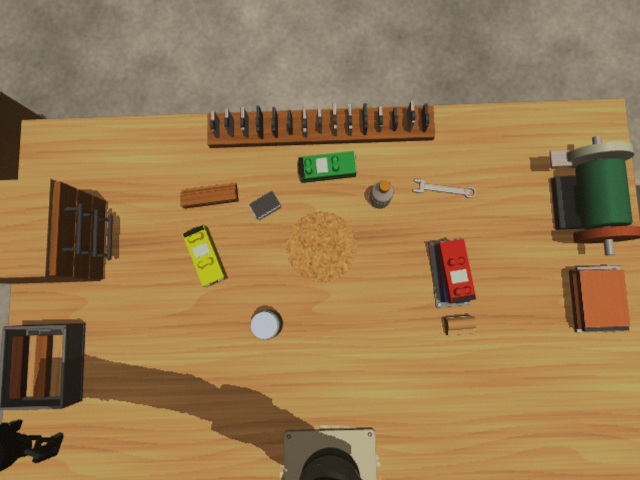

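View pics/scene0.png

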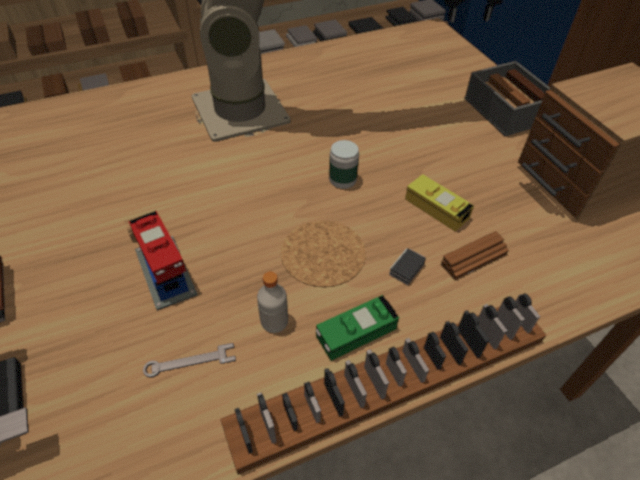

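The top view shows red on the dock at about (456,270) px with its black latch end toward the robot. Yellow is at (204,256), its latch end up-left, and the mat is at (321,246). The scene view agrees, with blue's latch end pointing away from the robot.

```bash
cat > h.py <<'E'
from workcell import manip, viewer
import numpy as np, cv2
from scipy.spatial.transform import Rotation as R
def cam(name,obs=None):
    c=viewer.calibration(name)
    if name!="wrist": return c,c["world_from_camera"]
    T=np.eye(4); T[:3,:3]=R.from_quat(obs["ee_rot"]).as_matrix(); T[:3,3]=obs["position"]
    return c,T@c["tool_from_camera"]
def ray(CT,u,v,z):
    c,T=CT; d=T[:3,:3]@[(u-c["cx"])/c["fx"],-(v-c["cy"])/c["fy"],-1]
    return T[:3,3]+d*(z-T[2,3])/d[2]
def proj(CT,p):
    c,T=CT; q=T[:3,:3].T@(np.array(p)-T[:3,3])
    return np.array([c["cx"]-c["fx"]*q[0]/q[2],c["cy"]+c["fy"]*q[1]/q[2]])
def go(p,yaw):
    """print shift and turn, tool axes, to TCP p pointing down with closing axis (tool y) at world angle yaw (mod pi)"""
    o=manip.get_obs(); r0=R.from_quat(o["ee_rot"])
    y=np.array([np.cos(yaw),np.sin(yaw),0]); z=np.array([0,0,-1.])
    for s in(1,-1):
        r=R.from_matrix(np.c_[np.cross(s*y,z),s*y,z])
        print("rot",np.round((r0.inv()*r).as_rotvec(),3),"d",np.round(r0.inv().apply(np.array(p)-o["position"]),4),"q7",o["joint_pos"][6].round(2))
E
python3 - <<'E'
from h import *
T=cam("top")
for n,z,pts in(("yellow",.045,[(184,233),(202,226),(223,278),(206,286)]),("red",.108,[(441,241),(466,238),(475,299),(448,303)]),("mat",.003,[(321,246)]),("bottle",.15,[(384,186)]),("can",.1,[(265,324)]),("block",.04,[(460,324)])):
    P=[ray(T,*p,z)[:2] for p in pts]; print(n,np.round(np.mean(P,0),3),np.round(P,3).tolist())
go([.42,.2,.25],0.3)
E
```

```text
yellow [0.566 0.312] [[0.627, 0.364], [0.644, 0.317], [0.506, 0.261], [0.487, 0.305]]
red [ 0.504 -0.327] [[0.576, -0.291], [0.582, -0.353], [0.433, -0.364], [0.425, -0.298]]
mat [0.586 0.007] [[0.586, 0.007]]
bottle [ 0.709 -0.154] [[0.709, -0.154]]
can [0.388 0.145] [[0.388, 0.145]]
block [ 0.371 -0.341] [[0.371, -0.341]]
rot [-0.001  0.001  0.964] d [-0.34   -0.3072 -0.019 ] q7 -0.09
rot [-1.000e-03 -1.000e-03 -2.178e+00] d [-0.34   -0.3072 -0.019 ] q7 -0.09
```

Run:
```python
from h import *
go([.56,.31,.27],1.96)
```

```text
rot [-0.001 -0.    -0.696] d [-0.4402 -0.1601 -0.0392] q7 -0.09
rot [-0.000e+00  2.000e-03  2.446e+00] d [-0.4402 -0.1601 -0.0392] q7 -0.09
```

The manual's scale: shifts go in shares of 0.8 m and turns go in shares of pi rad. Converting my numbers, -0.44 m / 0.8 = -0.55, -0.385 m / 0.8 = -0.4813, -0.696 rad / 3.1416 = -0.2215.

```bash
echo '0 0 -0.0286 -0.0688 -0.025 -0.0063 1;0 0 -0.0573 -0.1375 -0.05 -0.0125 1;0 0 -0.0859 -0.2063 -0.075 -0.0188 1;0 0 -0.1146 -0.275 -0.1 -0.025 1;0 0 -0.1432 -0.3438 -0.125 -0.0313 1;0 0 -0.1719 -0.4125 -0.15 -0.0375 1;0 0 -0.2005 -0.4813 -0.175 -0.0438 1;0 0 -0.2215 -0.55 -0.2 -0.05 1;0 0 -0.2215 -0.55 -0.2 -0.05 1;0 0 -0.2215 -0.55 -0.2 -0.05 1;0 0 -0.2215 -0.55 -0.2 -0.05 1' > rows.txt && python3 jog.py rows.txt
python3 - <<'E'
from h import *
o=manip.get_obs(); im=viewer.camera("wrist"); cv2.imwrite("pics/w1.png",im); np.save("w1.npy",np.r_[o["position"],o["ee_rot"]])
go([.5,-.32,.30],1.62)
E
```

```text
clock: 1.48
position: [0.5588, 0.3118, 0.2711]
ee_rot: [-0.194, 0.981, 0.0, -0.0]
ft_force: [0.1, 0.8, -0.2]
grip_width: 1.001
grasp_force: 0.0
rot [ 0.    -0.     0.342] d [ 0.2953 -0.5615 -0.029 ] q7 1.41
rot [ 1.000e-03  1.000e-03 -2.799e+00] d [ 0.2953 -0.5615 -0.029 ] q7 1.41
```

View pics/w1.png

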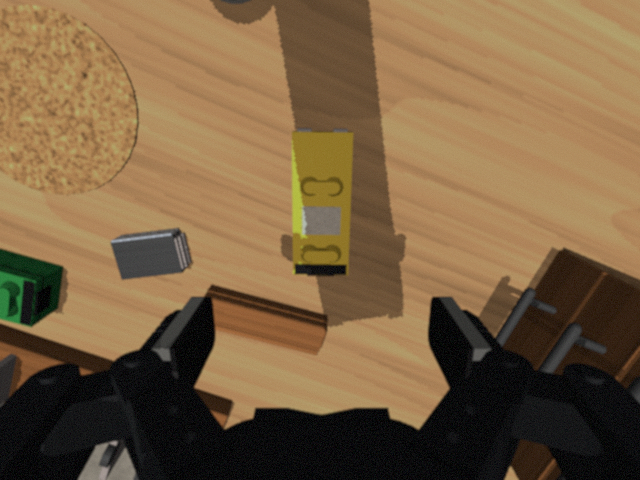

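Wrist view: yellow's lid spans about (292,132) to (354,132) at the hinge end and (295,275) to (348,275) at the black latch end, running straight down the image. The moulding is just past the latch end, at (205–327, 287–352). Next I'll look at the dock.

```bash
python3 - <<'E'
from h import *
im=cv2.imread("pics/w1.png"); a=np.load("w1.npy"); CT=cam("wrist",dict(position=a[:3],ee_rot=a[3:]))
P=np.array([ray(CT,u,v,.045)[:2] for u,v in[(292,132),(354,132),(348,275),(295,275)]]); print(P.round(4),P.mean(0))
d=P[2:].mean(0)-P[:2].mean(0); print(np.hypot(*d),np.arctan2(d[1],d[0]))
h=cv2.cvtColor(im,cv2.COLOR_BGR2HSV); m=cv2.inRange(h,(22,150,60),(35,255,255)); 
for v in(128,130,132,134,140,160,170,225,235,250,262,264,266): x=np.flatnonzero(m[v,270:380])+270; print(v,x[[0,-1]] if len(x) else 0,end="; ")
E
echo '0 0 0.0095 0.0375 -0.07 -0.0038 1;0 0 0.0191 0.075 -0.14 -0.0075 1;0 0 0.0318 0.1125 -0.21 -0.0113 1;0 0 0.0446 0.15 -0.28 -0.015 1;0 0 0.0573 0.1875 -0.35 -0.0188 1;0 0 0.07 0.225 -0.42 -0.0225 1;0 0 0.0828 0.2625 -0.49 -0.0263 1;0 0 0.0955 0.3 -0.56 -0.0313 1;0 0 0.1082 0.3375 -0.6313 -0.0375 1;0 0 0.1089 0.3688 -0.7 -0.0375 1;0 0 0.1089 0.3688 -0.7 -0.0375 1;0 0 0.1089 0.3688 -0.7 -0.0375 1;0 0 0.1089 0.3688 -0.7 -0.0375 1' > rows.txt && python3 jog.py rows.txt
python3 - <<'E'
from h import *
o=manip.get_obs(); im=viewer.camera("wrist"); cv2.imwrite("pics/w2full.png",im); np.save("w2.npy",np.r_[o["position"],o["ee_rot"]])
cv2.imwrite("pics/w2.png",cv2.resize(im[60:400,150:490],None,fx=1.75,fy=1.75,interpolation=cv2.INTER_CUBIC)); print(o["joint_pos"])
E
```

```text
[[0.5067 0.2597]
 [0.4837 0.3155]
 [0.6238 0.3703]
 [0.6458 0.3168]] [0.5649911  0.31555526]
0.1503956093922666 0.3813537347400403
128 0; 130 0; 132 [293 350]; 134 [293 352]; 140 [292 351]; 160 [293 351]; 170 [293 350]; 225 [293 348]; 235 [294 348]; 250 [294 348]; 262 [294 347]; 264 [294 347]; 266 [294 346]; clock: 3.15
position: [0.5003, -0.3175, 0.3012]
ee_rot: [-0.025, 1.0, 0.001, 0.0]
ft_force: [0.5, 0.5, -0.4]
grip_width: 1.001
grasp_force: 0.0
[ 0.01284004  0.25064366  0.58650974  1.46739843 -0.13953867  1.46547659
  2.22065746]
```

View pics/w2.png

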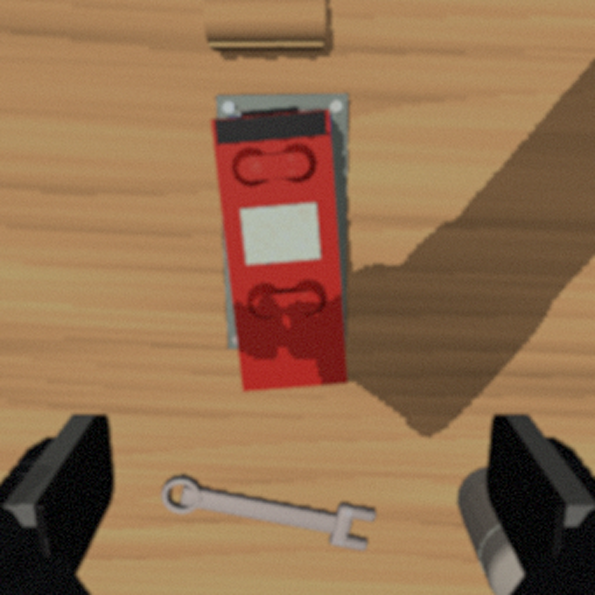

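The enlarged crop shows the red lid corners at about (213,120), (330,110), (347,382) and (243,391). Its black strip is at the top, toward the robot and the profile block. The dock corners are at (217,95) and (350,94).

Run:
```python
from h import *
a=np.load("w2.npy"); CT=cam("wrist",dict(position=a[:3],ee_rot=a[3:]))
f=lambda L,z:np.array([ray(CT,150+(u-.4)/1.75,60+(v-.4)/1.75,z)[:2] for u,v in L])
P=f([(213,120),(330,110),(347,382),(243,391)],.108); print(P.round(4),P.mean(0)); d=P[:2].mean(0)-P[2:].mean(0); print(np.hypot(*d),np.arctan2(d[1],d[0]),np.linalg.norm(P[0]-P[1]),np.linalg.norm(P[2]-P[3]))
print(f([(217,95),(350,94),(229,348)],.008).round(4))
ax=np.arctan2(-d[1],-d[0]); c=P.mean(0)
go([*c,.073],ax+np.pi/2)
```

```text
[[ 0.4312 -0.3654]
 [ 0.4235 -0.3067]
 [ 0.571  -0.2876]
 [ 0.5795 -0.3467]] [ 0.50128814 -0.32660889]
0.1490775331751512 -3.014491106856749 0.05926161437010085 0.05966658577716584
[[ 0.4171 -0.3759]
 [ 0.4122 -0.2898]
 [ 0.5916 -0.365 ]]
rot [ 0.001  0.001 -0.077] d [-0.0004 -0.0093  0.2283] q7 2.22
rot [ 1.000e-03 -1.000e-03  3.065e+00] d [-0.0004 -0.0093  0.2283] q7 2.22
```

Scaled: 0.228 m / 0.8 = 0.285, 0.06 m / 0.8 = 0.075, -0.077 rad / 3.1416 = -0.0245.

```bash
echo '0 0 -0.0245 0 -0.0113 0.075 1;0 0 -0.0245 0 -0.0113 0.15 1;0 0 -0.0245 0 -0.0113 0.2063 1;0 0 -0.0245 0 -0.0113 0.25 1;0 0 -0.0245 0 -0.0113 0.285 1;0 0 -0.0245 0 -0.0113 0.285 1;0 0 -0.0245 0 -0.0113 0.285 1;0 0 -0.0245 0 -0.0113 0.285 0;0 0 -0.0245 0 -0.0113 0.285 0;0 0 -0.0245 0 -0.0113 0.285 0;0 0 -0.0245 0 -0.0113 0.285 0;0 0 -0.0245 0 -0.0113 0.285 0;0 0 -0.0245 0 -0.0113 0.285 0' > rows.txt && python3 jog.py rows.txt 60; python3 -c "
from h import *
np.save('grip_red.npy',manip.get_obs()['position']); go([.586,.007,.2],1.7)"
```

```text
clock: 4.82
position: [0.5007, -0.3287, 0.0748]
ee_rot: [-0.062, 0.998, -0.0, 0.001]
ft_force: [-0.6, 1.9, 7.1]
grip_width: 0.695
grasp_force: 65.8
rot [-0.     0.002 -0.005] d [-0.1266  0.3224 -0.1251] q7 2.4
rot [3.000e-03 1.000e-03 3.137e+00] d [-0.1266  0.3224 -0.1251] q7 2.4
```

Scaled: 0.322 m / 0.8 = 0.4025, -0.08 m / 0.8 = -0.1, -3.13 rad / 3.1416 = -0.9963.

```bash
echo '0 0 0 0 0 -0.025 0;0 0 0 0 0 -0.0625 0;0 0 -0.0318 0 0.0125 -0.1 0;0 0 -0.0891 -0.0125 0.0375 -0.1125 0;0 0 -0.1464 -0.025 0.0625 -0.1125 0;0 0 -0.2037 -0.0375 0.0938 -0.1125 0;0 0 -0.261 -0.05 0.125 -0.1125 0;0 0 -0.3183 -0.0625 0.1563 -0.1125 0;0 0 -0.3756 -0.075 0.1875 -0.1125 0;0 0 -0.4329 -0.0875 0.2188 -0.1125 0;0 0 -0.4902 -0.1 0.25 -0.1125 0;0 0 -0.5475 -0.1125 0.2813 -0.1125 0;0 0 -0.6048 -0.125 0.3125 -0.1125 0;0 0 -0.6621 -0.1375 0.3438 -0.1125 0;0 0 -0.7194 -0.15 0.375 -0.1125 0;0 0 -0.7767 -0.1575 0.4025 -0.1125 0;0 0 -0.834 -0.1575 0.4025 -0.1125 0;0 0 -0.8913 -0.1575 0.4025 -0.1125 0;0 0 -0.9486 -0.1575 0.4025 -0.1125 0;0 0 -0.9963 -0.1575 0.4025 -0.1125 0' > rows.txt && python3 jog.py rows.txt; python3 -c "
from h import *
o=manip.get_obs(); print(o['joint_pos']); go([.586,.007,.012],1.7)"
```

```text
clock: 7.32
position: [0.5347, 0.1129, 0.0589]
ee_rot: [0.889, -0.43, 0.141, 0.068]
ft_force: [0.5, 0.2, -5.5]
grip_width: 0.693
grasp_force: 66.3
[ 0.62919158  0.8736186  -1.46588158  1.91524607  1.20458106  1.42875309
  2.60210311]
rot [-0.332 -0.188  2.091] d [0.0947 0.0255 0.0802] q7 2.6
rot [ 0.162 -0.287 -1.021] d [0.0947 0.0255 0.0802] q7 2.6
```

The last joint ran to its end stop: a negative tool turn raises q7. I'll unwind the other way and lift.

```bash
echo '0 0 0 0 0 0 0' > rows.txt && python3 jog.py rows.txt; python3 -c "
from h import *
o=manip.get_obs(); print(o['joint_pos'],R.from_quat(o['ee_rot']).as_matrix()[:,2]); go([.56,.04,.19],1.7);go([.535,.113,.15],1.7)"
```

```text
clock: 7.45
position: [0.533, 0.1134, 0.0582]
ee_rot: [0.89, -0.429, 0.14, 0.069]
ft_force: [0.1, -0.4, -4.5]
grip_width: 0.694
grasp_force: 66.2
[ 0.62876175  0.87397385 -1.46622517  1.9171924   1.20263864  1.42900566
  2.60218893] [ 0.19012092 -0.24275926 -0.95127387]
rot [-0.329 -0.189  2.093] d [ 0.1113  0.0249 -0.1024] q7 2.6
rot [ 0.163 -0.284 -1.019] d [ 0.1113  0.0249 -0.1024] q7 2.6
rot [-0.329 -0.189  2.093] d [ 0.0298 -0.0011 -0.0868] q7 2.6
rot [ 0.163 -0.284 -1.019] d [ 0.0298 -0.0011 -0.0868] q7 2.6
```

Scaled: -0.1 m / 0.8 = -0.125, -0.085 m / 0.8 = -0.1063, 0.96 rad / 3.1416 = 0.3056.

```bash
echo '-0.008 -0.0048 0.0509 0.0063 0 -0.0375 0;-0.0159 -0.0095 0.1019 0.0188 0 -0.075 0;-0.0239 -0.0143 0.1528 0.0375 0.0063 -0.1063 0;-0.0318 -0.0191 0.2037 0.0563 0.0125 -0.125 0;-0.0398 -0.0239 0.2546 0.075 0.0188 -0.125 0;-0.0477 -0.0286 0.3056 0.0938 0.025 -0.125 0' > rows.txt && python3 jog.py rows.txt; python3 -c "
from h import *
o=manip.get_obs(); print(o['joint_pos'],R.from_quat(o['ee_rot']).as_matrix()[:,2]); go([.56,.04,.19],1.7)"
```

```text
clock: 8.2
position: [0.5449, 0.0677, 0.1786]
ee_rot: [-0.585, 0.806, -0.086, -0.04]
ft_force: [0.1, -1.0, -4.9]
grip_width: 0.69
grasp_force: 67.3
[ 0.73721531  0.62620511 -1.4181662   1.69513204  0.78791444  1.48872065
  2.02180204] [ 0.03520462 -0.18483134 -0.98213951]
rot [-0.175 -0.096  1.123] d [ 0.023  -0.0237 -0.0056] q7 2.02
rot [ 0.109 -0.197 -2.008] d [ 0.023  -0.0237 -0.0056] q7 2.02
```

Scaled: -0.024 m / 0.8 = -0.03, 0.023 m / 0.8 = 0.0288, 1.123 rad / 3.1416 = 0.3575.

```bash
echo '-0.008 -0.0045 0.0509 0.005 -0.005 0 0;-0.0159 -0.0089 0.1019 0.01 -0.01 0 0;-0.0239 -0.0134 0.1528 0.015 -0.015 0 0;-0.0318 -0.0178 0.2037 0.02 -0.02 0 0;-0.0398 -0.0223 0.2546 0.025 -0.025 0 0;-0.0477 -0.0264 0.3056 0.0288 -0.03 -0.0063 0;-0.0557 -0.0306 0.3565 0.0288 -0.03 -0.0063 0;-0.0557 -0.0306 0.3575 0.0288 -0.03 -0.0063 0' > rows.txt && python3 jog.py rows.txt; python3 -c "
from h import *
o=manip.get_obs(); print(o['joint_pos'],R.from_quat(o['ee_rot']).as_matrix()[:,2]); go([.58,.01,.17],1.7)"
```

```text
clock: 9.2
position: [0.5601, 0.0398, 0.1889]
ee_rot: [-0.067, 0.998, -0.001, -0.001]
ft_force: [-0.4, -0.4, -3.9]
grip_width: 0.69
grasp_force: 67.2
[ 0.82447585  0.52894996 -1.27588005  1.6428031   0.51700157  1.3627447
  1.17972291] [-0.00130243 -0.00152994 -0.99999798]
rot [-0.001 -0.001  0.006] d [-0.0157 -0.0322  0.0189] q7 1.18
rot [ 2.000e-03 -2.000e-03 -3.136e+00] d [-0.0157 -0.0322  0.0189] q7 1.18
```

Scaled: -0.032 m / 0.8 = -0.04, -0.028 m / 0.8 = -0.035, 1.7 rad / 3.1416 = 0.5411.

```bash
echo '0 0 0.0541 -0.0025 -0.0038 0 0;0 0 0.1082 -0.005 -0.0075 0 0;0 0 0.1623 -0.0075 -0.0125 0 0;0 0 0.2165 -0.01 -0.0188 0 0;0 0 0.2706 -0.0125 -0.025 0 0;0 0 0.3247 -0.015 -0.03 0 0;0 0 0.3788 -0.0175 -0.035 0 0;0 0 0.4329 -0.02 -0.04 0 0;0 0 0.487 -0.02 -0.04 0 0;0 0 0.5411 -0.02 -0.04 0 0' > rows.txt && python3 jog.py rows.txt; python3 -c "
from h import *
o=manip.get_obs(); print(o['joint_pos'],R.from_quat(o['ee_rot']).as_matrix()[:,2]); go([.585,.007,.1],1.7)"
```

```text
clock: 10.45
position: [0.5798, 0.0121, 0.1883]
ee_rot: [0.705, 0.71, -0.001, -0.001]
ft_force: [-0.0, 0.7, -5.0]
grip_width: 0.691
grasp_force: 67.3
[ 0.63001608  0.40402856 -0.91547031  1.60314031  0.32919453  1.30091113
 -0.32942863] [-2.63362944e-03 -5.38087240e-04 -9.99996387e-01]
rot [-0.002 -0.002 -1.693] d [-0.005   0.0054  0.0883] q7 -0.33
rot [-0.002  0.002  1.448] d [-0.005   0.0054  0.0883] q7 -0.33
```

Scaled: 0.172 m / 0.8 = 0.215, 0.165 m / 0.8 = 0.2063, 1.448 rad / 3.1416 = 0.4609.

```bash
echo '0 0 0.0541 0 0 0.0125 0;0 0 0.1082 0 0 0.025 0;0 0 0.1623 0 0 0.0375 0;0 0 0.2165 0 0 0.0625 0;0 0 0.2706 0 0 0.0875 0;0 0 0.3247 0 0 0.1125 0;0 0 0.3788 0 0 0.1375 0;0 0 0.4329 -0.0063 0.0063 0.1625 0;-0.0006 0.0006 0.4609 -0.0063 0.0063 0.1875 0;-0.0006 0.0006 0.4609 -0.0063 0.0063 0.2063 0;-0.0006 0.0006 0.4609 -0.0063 0.0063 0.215 0;-0.0006 0.0006 0.4609 -0.0063 0.0063 0.215 0;-0.0006 0.0006 0.4609 -0.0063 0.0063 0.215 0' > rows.txt && python3 jog.py rows.txt; python3 -c "
from h import *
o=manip.get_obs(); print(o['joint_pos'],R.from_quat(o['ee_rot']).as_matrix()[:,2]); go([.585,.007,.009],1.7)"
```

```text
clock: 12.08
position: [0.5849, 0.0073, 0.0167]
ee_rot: [0.998, 0.066, 0.001, -0.0]
ft_force: [-0.7, -0.1, -2.8]
grip_width: 0.689
grasp_force: 67.2
[ 0.37816471  0.5269603  -0.58003779  1.75359371  0.34197679  0.96183981
 -1.77633239] [ 1.34076844e-03  7.64758098e-04 -9.99998809e-01]
rot [ 2.000e-03 -1.000e-03 -3.139e+00] d [0.0001 0.0004 0.0077] q7 -1.78
rot [-0.001 -0.001  0.003] d [0.0001 0.0004 0.0077] q7 -1.78
```

Scaled: 0.0075 m / 0.8 = 0.0094, 0.0065 m / 0.8 = 0.0081.

```bash
echo '0 0 0 0 0 0.0038 0;0 0 0 0 0 0.0063 0;0 0 0 0 0 0.0081 0;0 0 0 0 0 0.0094 0;0 0 0 0 0 0.0094 0' > rows.txt && python3 jog.py rows.txt
```

```text
clock: 12.7
position: [0.5844, 0.0073, 0.0098]
ee_rot: [0.998, 0.066, 0.0, 0.0]
ft_force: [-7.8, -1.2, 13.2]
grip_width: 0.694
grasp_force: 69.3
```

Scaled: -0.21 m / 0.8 = -0.2625, -0.15 m / 0.8 = -0.1875.

```bash
echo '0 0 0 0 0 0 1;0 0 0 0 0 0 1;0 0 0 0 0 0 1;0 0 0 0 0 0 1;0 0 0 0 0 -0.0375 1;0 0 0 0 0 -0.1125 1;0 0 0 0 0 -0.1875 1;0 0 0 0 0 -0.2625 1;0 0 0 0 0 -0.2625 1' > rows.txt && python3 jog.py rows.txt; python3 -c "
from h import *
o=manip.get_obs(); print(o['joint_pos']); go([.5,-.326,.29],1.63)"
```

```text
clock: 13.82
position: [0.5867, 0.0077, 0.2236]
ee_rot: [0.998, 0.066, 0.004, 0.0]
ft_force: [0.1, -0.2, -0.4]
grip_width: 1.003
grasp_force: 0.0
[ 0.44173056  0.31264786 -0.6514658   1.55818297  0.19457686  1.32741317
 -1.67131661]
rot [ 1.40e-02  1.00e-03 -3.07e+00] d [-0.129   0.3196 -0.0673] q7 -1.67
rot [ 0.    -0.009  0.072] d [-0.129   0.3196 -0.0673] q7 -1.67
```

Scaled: 0.32 m / 0.8 = 0.4, 0.265 m / 0.8 = 0.3313, 0.07 rad / 3.1416 = 0.0223.

```bash
echo '0 0 0.0064 -0.025 0.0625 -0.0125 1;0 0 0.0127 -0.05 0.125 -0.0313 1;0 -0.0006 0.0191 -0.0813 0.1938 -0.05 1;0 -0.0013 0.0223 -0.1125 0.2625 -0.0688 1;0 -0.0019 0.0229 -0.1375 0.3313 -0.0838 1;0 -0.0029 0.0229 -0.1613 0.4 -0.0838 1;0 -0.0029 0.0229 -0.1613 0.4 -0.0838 1;0 -0.0029 0.0229 -0.1613 0.4 -0.0838 1' > rows.txt && python3 jog.py rows.txt
python3 - <<'E'
from h import *
o=manip.get_obs(); im=viewer.camera("wrist"); cv2.imwrite("pics/w3full.png",im); np.save("w3.npy",np.r_[o["position"],o["ee_rot"]])
cv2.imwrite("pics/w3.png",cv2.resize(im[60:400,150:490],None,fx=1.75,fy=1.75,interpolation=cv2.INTER_CUBIC)); print(o["joint_pos"],o["position"])
E
```

```text
clock: 14.82
position: [0.4983, -0.3264, 0.284]
ee_rot: [1.0, 0.03, -0.005, -0.001]
ft_force: [1.4, 0.1, -0.2]
grip_width: 0.997
grasp_force: 0.0
[ 0.86500776  0.28616668 -0.45424744  1.43292383  0.12772921  1.46049712
 -1.09985178] [ 0.49825117 -0.32637829  0.28403829]
```

View pics/w3.png

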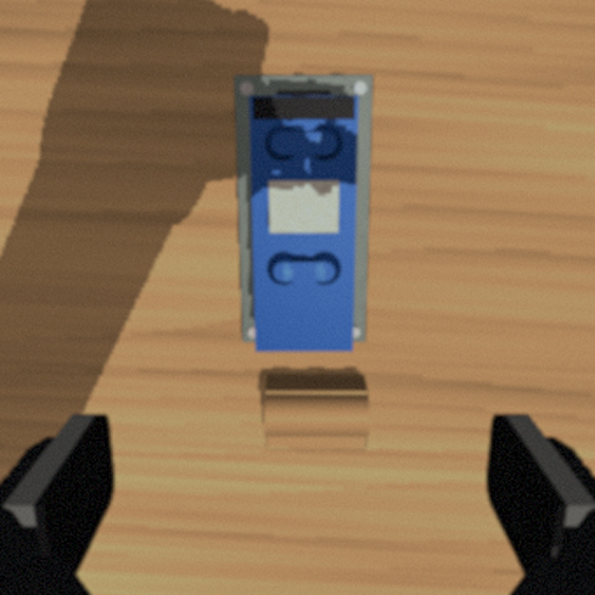

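Blue is visible now: lid corners at about (250,97), (358,97), (352,351) and (256,351), with the black latch strip at the far end. The dock corners are at (234,75) and (374,75) far, and (366,341) near.

Run:
```python
from h import *
a=np.load("w3.npy"); CT=cam("wrist",dict(position=a[:3],ee_rot=a[3:]))
f=lambda L,z:np.array([ray(CT,150+(u-.4)/1.75,60+(v-.4)/1.75,z)[:2] for u,v in L])
for L,z in(([(250,97),(358,97),(352,351),(256,351)],.058),([(234,75),(374,75),(366,341),(243,340)],.008)):
    P=f(L,z); d=P[:2].mean(0)-P[2:].mean(0); print(P.mean(0),np.hypot(*d),np.arctan2(d[1],d[0]),np.linalg.norm(P[0]-P[1]),np.linalg.norm(P[2]-P[3]))
lug=f([(304,142)],.066),f([(304,268)],.066); print(lug)
go([.56,.31,.2],.381+np.pi/2)
```

```text
[ 0.50163233 -0.32871982] 0.14923800920709307 0.06073211579529631 0.05920757996259256 0.05931126661919837
[ 0.50250284 -0.32904482] 0.17454688791820114 0.06279353185445125 0.08632867950364945 0.08586347275599145
(array([[ 0.55264036, -0.32559072]]), array([[ 0.48181683, -0.32989728]]))
rot [0.013 0.004 2.821] d [ 0.1007 -0.6306  0.0845] q7 -1.1
rot [-0.003  0.009 -0.32 ] d [ 0.1007 -0.6306  0.0845] q7 -1.1
```

Scaled: -0.63 m / 0.8 = -0.7875, 0.025 m / 0.8 = 0.0313, -0.32 rad / 3.1416 = -0.1019.

```bash
echo '0 0 -0.0095 0.0063 -0.05 0 1;0 0 -0.0191 0.0188 -0.125 0.0125 1;0 0 -0.0286 0.0313 -0.2 0.025 1;0 0 -0.0382 0.0438 -0.275 0.0375 1;0 0 -0.0477 0.0563 -0.35 0.05 1;0 0 -0.0573 0.0688 -0.425 0.0625 1;0 0.001 -0.0668 0.0813 -0.5 0.075 1;0 0.0019 -0.0764 0.0938 -0.575 0.0875 1;0 0.0029 -0.0859 0.1063 -0.65 0.1 1;-0.001 0.0029 -0.0955 0.1188 -0.725 0.105 1;-0.001 0.0029 -0.1019 0.125 -0.7813 0.105 1;-0.001 0.0029 -0.1019 0.125 -0.7875 0.105 1;-0.001 0.0029 -0.1019 0.125 -0.7875 0.105 1;-0.001 0.0029 -0.1019 0.125 -0.7875 0.105 1' > rows.txt && python3 jog.py rows.txt; python3 -c "
from h import *
o=manip.get_obs(); print(o['joint_pos']); go([.565,.3156,.008],.381+np.pi/2)"
```

```text
clock: 16.62
position: [0.5604, 0.3065, 0.2006]
ee_rot: [0.982, 0.188, 0.0, 0.001]
ft_force: [0.1, 0.2, 0.1]
grip_width: 1.001
grasp_force: 0.0
[ 0.00249654  0.49558839 -0.79691742  1.43071818  0.35726267  1.36354875
 -2.0002629 ]
rot [-1.000e-03 -4.000e-03  3.138e+00] d [ 0.0075 -0.0072  0.1926] q7 -2.0
rot [ 0.002 -0.    -0.003] d [ 0.0075 -0.0072  0.1926] q7 -2.0
```

Run:
```python
from h import *
o=manip.get_obs(); im=viewer.camera("wrist"); cv2.imwrite("pics/w4full.png",im); np.save("w4.npy",np.r_[o["position"],o["ee_rot"]])
for k in(1,4):
    im=cv2.imread("pics/w1.png" if k==1 else "pics/w4full.png"); a=np.load(f"w{k}.npy"); CT=cam("wrist",dict(position=a[:3],ee_rot=a[3:]))
    u,v=proj(CT,[.565,.3156,.045]).astype(int); h=cv2.cvtColor(im,cv2.COLOR_BGR2HSV)
    m=cv2.inRange(h,(0,0,90),(180,70,255)); m[:, :u-45]=0; m[:,u+45:]=0; m[:v-45]=0; m[v+45:]=0
    n,l,s,c=cv2.connectedComponentsWithStats(m); i=1+np.argmax(s[1:,4]); print(k,(u,v),s[i],ray(CT,*c[i],.045))
```

```text
1 (np.int64(322), np.int64(204)) [ 302  207   38   27 1008] [0.58126937 0.32044181 0.045     ]
4 (np.int64(312), np.int64(204)) [ 290  171   48   35 1654] [0.57836337 0.31960413 0.045     ]
```

Scaled: 0.1915 m / 0.8 = 0.2394, 0.18 m / 0.8 = 0.225.

```bash
echo '0 0 0 0.0088 -0.0088 0.0625 1;0 0 0 0.0088 -0.0088 0.125 1;0 0 0 0.0088 -0.0088 0.1875 1;0 0 0 0.0088 -0.0088 0.225 1;0 0 0 0.0088 -0.0088 0.2394 1;0 0 0 0.0088 -0.0088 0.2394 1;0 0 0 0.0088 -0.0088 0.2394 1;0 0 0 0.0088 -0.0088 0.2394 0;0 0 0 0.0088 -0.0088 0.2394 0;0 0 0 0.0088 -0.0088 0.2394 0;0 0 0 0.0088 -0.0088 0.2394 0;0 0 0 0.0088 -0.0088 0.2394 0' > rows.txt && python3 jog.py rows.txt 70;  echo '0 0 0 0 0 -0.025 0;0 0 0 0 0 -0.0625 0;0 0 0 0 0 -0.1375 0;0 0 0 0 0 -0.1875 0;0 0 0 0 0 -0.1875 0' > rows.txt && python3 jog.py rows.txt; python3 -c "
from h import *
o=manip.get_obs(); print(o['joint_pos']); go([.5025,-.3285,.16],.061+np.pi/2)"
```

```text
clock: 18.18
position: [0.5651, 0.3167, 0.0105]
ee_rot: [0.982, 0.188, 0.001, 0.001]
ft_force: [-0.6, -2.2, 6.4]
grip_width: 0.691
grasp_force: 77.7
clock: 18.8
position: [0.5651, 0.3182, 0.1633]
ee_rot: [0.982, 0.189, 0.003, -0.0]
ft_force: [-0.2, 0.3, -6.2]
grip_width: 0.69
grasp_force: 78.1
[-0.02148668  0.53987904 -0.78503988  1.45417494  0.38918481  1.30093061
 -2.02808956]
rot [ 9.000e-03 -1.000e-03 -2.823e+00] d [-0.2977  0.5775  0.0017] q7 -2.03
rot [-0.001 -0.006  0.318] d [-0.2977  0.5775  0.0017] q7 -2.03
```

Scaled: 0.578 m / 0.8 = 0.7225, 0.565 m / 0.8 = 0.7063, 0.15 rad / 3.1416 = 0.0477.

```bash
echo '0 0 0.0095 -0.0188 0.0375 0 0;0 0 0.0191 -0.05 0.1 0 0;0 0 0.0286 -0.0813 0.1625 0 0;0 0 0.0382 -0.1125 0.225 0 0;0 0 0.0477 -0.1438 0.2875 0 0;0 0 0.0573 -0.175 0.35 0 0;0 0 0.0668 -0.2063 0.4125 0 0;0 0 0.0764 -0.2375 0.475 0 0;0 0 0.0859 -0.2688 0.5375 0 0;0 -0.001 0.0955 -0.3 0.6 0 0;0 -0.0019 0.1012 -0.3375 0.6625 0 0;0 -0.0019 0.1012 -0.3625 0.7063 0 0;0 -0.0019 0.1012 -0.3713 0.7225 0 0;0 -0.0019 0.1012 -0.3713 0.7225 0 0;0 -0.0019 0.1012 -0.3713 0.7225 0 0' > rows.txt && python3 jog.py rows.txt
python3 - <<'E'
from h import *
o=manip.get_obs(); print(o['joint_pos']); go([.504,-.3284,.085],.061+np.pi/2)
cv2.imwrite("pics/s5.png",cv2.resize(viewer.camera("scene")[170:330,80:280],None,fx=3,fy=3,interpolation=cv2.INTER_CUBIC))
E
```

```text
clock: 20.68
position: [0.5025, -0.3279, 0.1592]
ee_rot: [0.999, 0.032, -0.003, 0.0]
ft_force: [-0.1, -0.2, -6.0]
grip_width: 0.691
grasp_force: 78.1
[ 0.91124868  0.3764052  -0.51315009  1.59711761  0.19644472  1.2238666
 -1.14715404]
rot [-9.000e-03  1.000e-03 -3.139e+00] d [0.0019 0.0006 0.0742] q7 -1.15
rot [0.001 0.006 0.003] d [0.0019 0.0006 0.0742] q7 -1.15
```

View pics/s5.png

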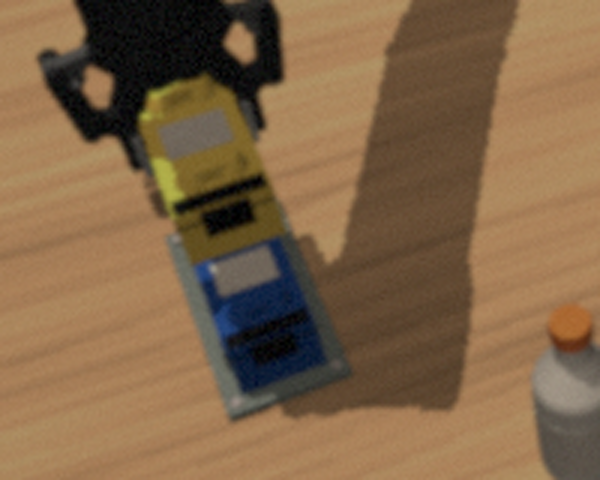

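The enlarged scene crop shows yellow held above blue: latch at (228,215), blue's latch at (275,348), both facing the same way and lined up.

Scaled: 0.075 m / 0.8 = 0.0938, 0.06 m / 0.8 = 0.075, 0.006 rad / 3.1416 = 0.0019.

```bash
echo '0.0003 0.0019 0.001 0.0025 0.0006 0.0375 0;0.0003 0.0019 0.001 0.0025 0.0006 0.075 0;0.0003 0.0019 0.001 0.0025 0.0006 0.0938 0;0.0003 0.0019 0.001 0.0025 0.0006 0.0938 0;0.0003 0.0019 0.001 0.0025 0.0006 0.0938 0' > rows.txt && python3 jog.py rows.txt; python3 -c "
from h import *
go([.504,-.3284,.069],.061+np.pi/2)"
```

```text
clock: 21.35
position: [0.5046, -0.3307, 0.086]
ee_rot: [1.0, 0.029, 0.001, 0.001]
ft_force: [-0.4, 0.7, -5.7]
grip_width: 0.69
grasp_force: 77.9
rot [-4.000e-03 -3.000e-03  3.139e+00] d [-0.0005 -0.0023  0.017 ] q7 -1.18
rot [ 0.002 -0.002 -0.002] d [-0.0005 -0.0023  0.017 ] q7 -1.18
```

Scaled: 0.011 m / 0.8 = 0.0138, -0.002 m / 0.8 = -0.0025.

```bash
echo '0 0 0 0 -0.0025 0.005 0;0 0 0 0 -0.0025 0.01 0;0 0 0 0 -0.0025 0.0138 0;0 0 0 0 -0.0025 0.0138 0' > rows.txt && python3 jog.py rows.txt; python3 -c "
from h import *
go([.504,-.3284,.069],.061+np.pi/2)"
```

```text
clock: 21.85
position: [0.5034, -0.3286, 0.0734]
ee_rot: [1.0, 0.029, 0.0, 0.0]
ft_force: [-0.3, 0.5, -6.4]
grip_width: 0.692
grasp_force: 77.9
rot [-1.000e-03 -1.000e-03  3.139e+00] d [ 0.0006 -0.0002  0.0044] q7 -1.19
rot [ 0.001 -0.    -0.003] d [ 0.0006 -0.0002  0.0044] q7 -1.19
```

Already 5 mm into the lugs with no contact force, so I'll lower the rest of the way.

Scaled: 0.006 m / 0.8 = 0.0075, 0.0055 m / 0.8 = 0.0069.

```bash
echo '0 0 0 0 0 0.0025 0;0 0 0 0 0 0.005 0;0 0 0 0 0 0.0069 0;0 0 0 0 0 0.0075 0;0 0 0 0 0 0.0075 0' > rows.txt && python3 jog.py rows.txt
```

```text
clock: 22.48
position: [0.5038, -0.3287, 0.0684]
ee_rot: [1.0, 0.029, 0.001, 0.001]
ft_force: [-4.8, 2.7, 6.7]
grip_width: 0.687
grasp_force: 79.1
```

Scaled: -0.25 m / 0.8 = -0.3125, -0.21 m / 0.8 = -0.2625.

```bash
echo '0 0 0 0 0 0 1;0 0 0 0 0 0 1;0 0 0 0 0 0 1;0 0 0 0 0 0 1;0 0 0 0 0 -0.0375 1;0 0 0 0 0 -0.1125 1;0 0 0 0 0 -0.1875 1;0 0 0 0 0 -0.2625 1;0 0 0 0 0 -0.3125 1;0 0 0 0 0 -0.3125 1;0 0 0 0 0 -0.3125 1' > rows.txt && python3 jog.py rows.txt
python3 - <<'E'
from h import *
o=manip.get_obs(); im=viewer.camera("wrist"); cv2.imwrite("pics/w6full.png",im); np.save("w6.npy",np.r_[o["position"],o["ee_rot"]])
cv2.imwrite("pics/w6.png",cv2.resize(im[60:400,150:490],None,fx=1.75,fy=1.75,interpolation=cv2.INTER_CUBIC)); print(o["joint_pos"],o["position"])
go([.5845,.0073,.26],1.702)
E
```

```text
clock: 23.85
position: [0.5031, -0.3283, 0.3167]
ee_rot: [1.0, 0.029, -0.0, 0.0]
ft_force: [-0.1, -0.4, -0.9]
grip_width: 1.001
grasp_force: 0.0
[ 0.9145633   0.29286607 -0.52605788  1.36617551  0.14618416  1.52078754
 -1.11272422] [ 0.50314943 -0.32828016  0.31671701]
rot [1.000e-03 0.000e+00 3.069e+00] d [ 0.101  -0.3302  0.0561] q7 -1.11
rot [-0.     0.001 -0.073] d [ 0.101  -0.3302  0.0561] q7 -1.11
```

View pics/w6.png

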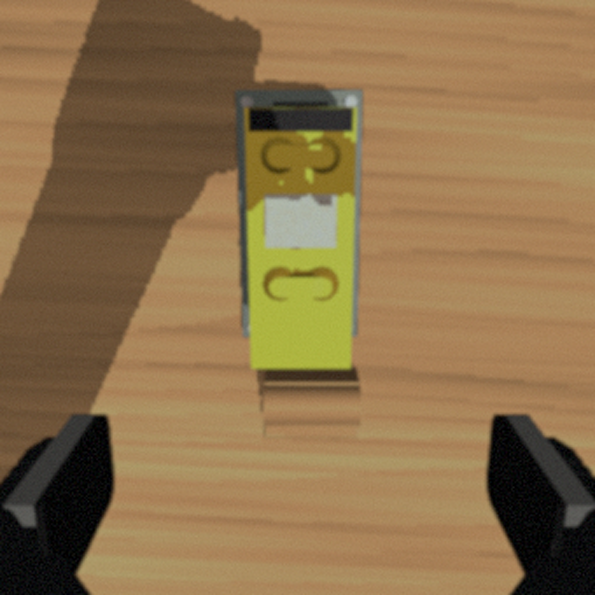

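Yellow looks seated square over blue, lid corners about (247,107), (355,107), (352,370) and (251,370), with lugs at (301,155) and (301,284).

Scaled: -0.33 m / 0.8 = -0.4125, -0.285 m / 0.8 = -0.3563, -0.073 rad / 3.1416 = -0.0232.

```bash
echo '0 0 -0.0064 0.025 -0.0625 0.0063 1;0 0 -0.0127 0.0438 -0.1375 0.0188 1;0 0 -0.0191 0.0625 -0.2125 0.0375 1;0 0 -0.0232 0.0875 -0.2875 0.0563 1;0 0 -0.0232 0.1125 -0.3563 0.07 1;0 0 -0.0232 0.1263 -0.4125 0.07 1;0 0 -0.0232 0.1263 -0.4125 0.07 1;0 0 -0.0232 0.1263 -0.4125 0.07 1' > rows.txt && python3 jog.py rows.txt
python3 - <<'E'
from h import *
o=manip.get_obs(); im=viewer.camera("wrist"); cv2.imwrite("pics/w7full.png",im); np.save("w7.npy",np.r_[o["position"],o["ee_rot"]])
cv2.imwrite("pics/w7.png",cv2.resize(im[60:400,150:490],None,fx=1.75,fy=1.75,interpolation=cv2.INTER_CUBIC)); print(o["joint_pos"],o["position"])
a=np.load("w6.npy"); CT=cam("wrist",dict(position=a[:3],ee_rot=a[3:]))
P=np.array([ray(CT,150+(u-.4)/1.75,60+(v-.4)/1.75,.103)[:2] for u,v in [(247,107),(355,107),(352,370),(251,370)]])
d=P[:2].mean(0)-P[2:].mean(0); print(P.mean(0),np.hypot(*d),np.arctan2(d[1],d[0]),np.linalg.norm(P[0]-P[1]),np.linalg.norm(P[2]-P[3]))
E
```

```text
clock: 24.9
position: [0.5847, 0.0062, 0.2603]
ee_rot: [0.998, 0.065, -0.001, 0.001]
ft_force: [-0.5, -0.7, -0.3]
grip_width: 0.995
grasp_force: 0.0
[ 0.49309776  0.30906562 -0.72065579  1.4972887   0.20573411  1.41336944
 -1.6763677 ] [0.58469901 0.00618836 0.26030482]
[ 0.50226779 -0.32968963] 0.1511594358381111 0.0602080670979283 0.05759621540823281 0.060769392150464424
```

View pics/w7.png

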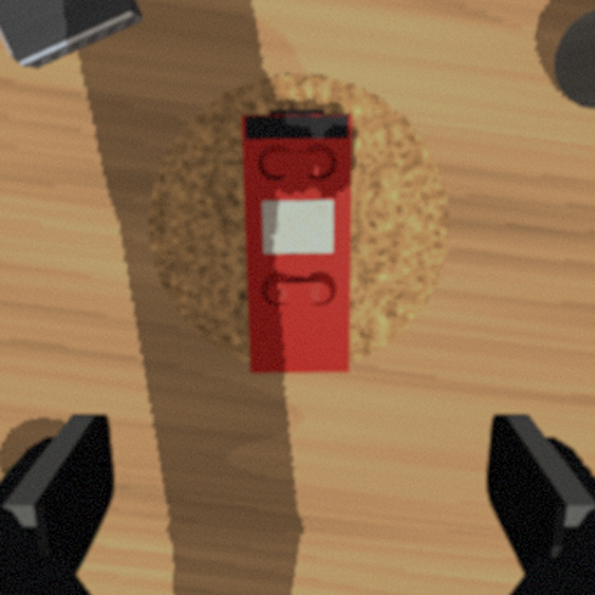

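Red lies flat on the mat, lid corners about (243,115), (352,115), (349,372) and (251,372), with the latch end pointing away from the robot.

Run:
```python
from h import *
a=np.load("w7.npy"); CT=cam("wrist",dict(position=a[:3],ee_rot=a[3:]))
P=np.array([ray(CT,150+(u-.4)/1.75,60+(v-.4)/1.75,.043)[:2] for u,v in [(243,115),(352,115),(349,372),(251,372)]])
d=P[:2].mean(0)-P[2:].mean(0); print(P.mean(0),np.hypot(*d),np.arctan2(d[1],d[0]),np.linalg.norm(P[0]-P[1]),np.linalg.norm(P[2]-P[3]))
go([*P.mean(0),.009],1.702)
```

```text
[0.58011914 0.00548049] 0.1498975498910626 0.13950233743536286 0.05890695830876157 0.059627848006367834
rot [ 1.00e-03 -2.00e-03  3.14e+00] d [-0.0044 -0.001   0.2515] q7 -1.68
rot [ 0.001  0.001 -0.002] d [-0.0044 -0.001   0.2515] q7 -1.68
```

The manual's scale: shifts go in shares of 0.8 m and turns go in shares of pi rad. Converting my numbers, 0.251 m / 0.8 = 0.3138, 0.249 m / 0.8 = 0.3113, 0.005 rad / 3.1416 = 0.0016.

```bash
echo '0 0 0.0016 -0.0038 -0.0013 0.075 1;0 0 0 -0.0038 -0.0013 0.15 1;0 0 0 -0.0038 -0.0013 0.225 1;0 0 0 -0.0038 -0.0013 0.2813 1;0 0 0 -0.0038 -0.0013 0.3113 1;0 0 0 -0.0038 -0.0013 0.3138 1;0 0 0 -0.0038 -0.0013 0.3138 1;0 0 0 -0.0038 -0.0013 0.3138 0;0 0 0 -0.0038 -0.0013 0.3138 0;0 0 0 -0.0038 -0.0013 0.3138 0;0 0 0 -0.0038 -0.0013 0.3138 0;0 0 0 -0.0038 -0.0013 0.3138 0' > rows.txt && python3 jog.py rows.txt 60;  echo '0 0 0 0 0 -0.025 0;0 0 0 0 0 -0.0625 0;0 0 0 0 0 -0.1375 0;0 0 0 0 0 -0.2125 0;0 0 0 0 0 -0.225 0;0 0 0 0 0 -0.225 0' > rows.txt && python3 jog.py rows.txt; python3 -c "
from h import *
o=manip.get_obs(); print(o['joint_pos']); go([.504,-.3287,.19],.061+np.pi/2)"
```

```text
clock: 26.45
position: [0.5831, 0.0071, 0.0119]
ee_rot: [0.998, 0.065, 0.001, 0.001]
ft_force: [-1.6, -2.0, 6.0]
grip_width: 0.69
grasp_force: 66.0
clock: 27.2
position: [0.5819, 0.0074, 0.191]
ee_rot: [0.998, 0.066, 0.001, 0.001]
ft_force: [-0.2, 0.4, -5.8]
grip_width: 0.695
grasp_force: 66.8
[ 0.4937116   0.34598469 -0.71803635  1.60503853  0.23712553  1.27797687
 -1.70309405]
rot [ 2.000e-03  3.000e-03 -3.071e+00] d [-0.1212  0.323   0.0014] q7 -1.7
rot [ 0.002 -0.002  0.07 ] d [-0.1212  0.323   0.0014] q7 -1.7
```

Scaled: 0.323 m / 0.8 = 0.4038, -0.112 m / 0.8 = -0.14, 0.07 rad / 3.1416 = 0.0223.

```bash
echo '0 0 0.0064 -0.0188 0.05 0 0;0 0 0.0127 -0.0438 0.1188 0 0;0 0 0.0191 -0.0688 0.1875 0 0;0 0 0.0223 -0.0938 0.2563 0 0;0.0006 -0.0006 0.0223 -0.1188 0.3188 0 0;0.0006 -0.0006 0.0223 -0.14 0.375 0 0;0.0006 -0.0006 0.0223 -0.15 0.4038 0 0;0.0006 -0.0006 0.0223 -0.15 0.4038 0.0125 0;0.0006 -0.0006 0.0223 -0.15 0.4038 0.0438 0;0.0006 -0.0006 0.0223 -0.15 0.4038 0.0663 0;0.0006 -0.0006 0.0223 -0.15 0.4038 0.0688 0;0.0006 -0.0006 0.0223 -0.15 0.4038 0.0688 0' > rows.txt && python3 jog.py rows.txt; python3 -c "
from h import *
go([.505,-.3286,.126],.061+np.pi/2)"
```

```text
clock: 28.7
position: [0.5057, -0.3282, 0.1359]
ee_rot: [1.0, 0.031, -0.001, -0.0]
ft_force: [0.3, 0.3, -4.6]
grip_width: 0.687
grasp_force: 66.5
rot [-2.000e-03 -2.000e-03 -3.141e+00] d [-0.0007  0.0003  0.0099] q7 -1.17
rot [-0.001  0.001  0.001] d [-0.0007  0.0003  0.0099] q7 -1.17
```

Scaled: 0.018 m / 0.8 = 0.0225, 0.015 m / 0.8 = 0.0188.

```bash
echo '0 0 0 -0.0006 0 0.0075 0;0 0 0 -0.0006 0 0.0138 0;0 0 0 -0.0006 0 0.0188 0;0 0 0 -0.0006 0 0.0225 0;0 0 0 -0.0006 0 0.0225 0' > rows.txt && python3 jog.py rows.txt; python3 -c "
from h import *
go([.505,-.3286,.112],.061+np.pi/2)"
```

```text
clock: 29.32
position: [0.5048, -0.3285, 0.1174]
ee_rot: [1.0, 0.031, -0.001, -0.001]
ft_force: [-0.2, -0.0, -3.4]
grip_width: 0.691
grasp_force: 66.6
rot [-2.000e-03 -2.000e-03 -3.141e+00] d [0.0002 0.0001 0.0054] q7 -1.17
rot [-0.001  0.002  0.   ] d [0.0002 0.0001 0.0054] q7 -1.17
```

Scaled: 0.007 m / 0.8 = 0.0088, 0.0065 m / 0.8 = 0.0081.

```bash
echo '0 0 0 0 0 0.0038 0;0 0 0 0 0 0.0063 0;0 0 0 0 0 0.0081 0;0 0 0 0 0 0.0088 0;0 0 0 0 0 0.0088 0' > rows.txt && python3 jog.py rows.txt
```

```text
clock: 29.95
position: [0.5051, -0.3288, 0.1119]
ee_rot: [1.0, 0.03, -0.0, 0.0]
ft_force: [-5.2, 2.3, 6.9]
grip_width: 0.69
grasp_force: 67.9
```

Seated at the expected height with contact force. Release, lift and check.

Scaled: -0.22 m / 0.8 = -0.275, -0.2 m / 0.8 = -0.25.

```bash
echo '0 0 0 0 0 0 1;0 0 0 0 0 0 1;0 0 0 0 0 0 1;0 0 0 0 0 0 1;0 0 0 0 0 -0.0375 1;0 0 0 0 0 -0.1125 1;0 0 0 0 0 -0.1875 1;0 0 0 0 0 -0.25 1;0 0 0 -0.075 -0.075 -0.275 1;0 0 0 -0.125 -0.15 -0.275 1;0 0 0 -0.125 -0.225 -0.275 1;0 0 0 -0.125 -0.25 -0.275 1;0 0 0 -0.125 -0.25 -0.275 1' > rows.txt && python3 jog.py rows.txt
python3 - <<'E'
from h import *
im=viewer.camera("scene"); s=cv2.resize(im[170:330,80:280],None,fx=3,fy=3,interpolation=cv2.INTER_CUBIC)
CT=cam("scene"); c,sn=np.cos(.0615),np.sin(.0615)
for z0,z1 in((.008,.058),(.058,.103),(.103,.143)):
    for z in(z0,z1):
        q=[(proj(CT,[.5025+c*x-sn*y,-.3287+sn*x+c*y,z])-[80,170])*3 for x,y in((75,-30),(75,30))for x,y in[(x/1e3,y/1e3)]]
        cv2.line(s,*[tuple(int(v) for v in p) for p in q],(255,255,255),1)
cv2.imwrite("pics/s8.png",s)
E
```

```text
clock: 31.58
position: [0.3931, -0.1322, 0.3318]
ee_rot: [0.999, 0.033, -0.0, 0.001]
ft_force: [0.6, -1.0, 0.1]
grip_width: 0.996
grasp_force: 0.0
```

View pics/s8.png

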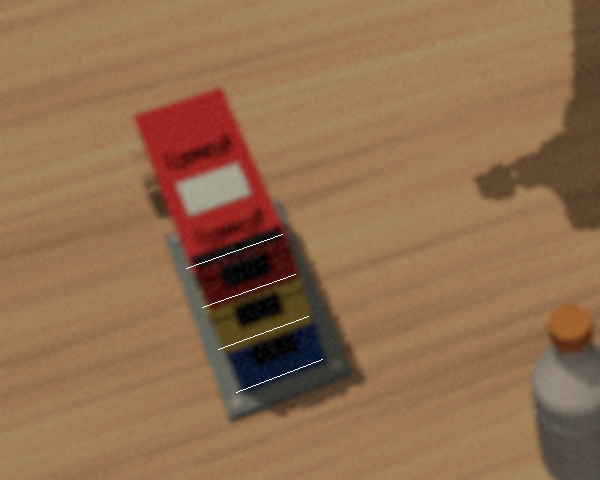

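The crop shows blue, yellow and red with all three latches on the same end face, at (275,346), (260,307) and (247,268). There are no gaps, and the layer edges match the heights predicted for a locked stack.

```bash
python3 -c "
from workcell import manip, viewer
print(manip.hand_in())"
```

```text
the job is handed in; nothing more can be done
None
```

The cases are restacked on the dock blue, yellow, red, with latch ends the same way and no gaps in the last picture; I handed in at about 32 s and got no verdict back. One risk: the last joint touched its range limit once on the way (read 2.602 against 2.6).

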